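# Hang the belt-guard door on its lift-off hinges

### The arm

A 7-joint arm with a two-finger parallel gripper is mounted at the origin on a cart in front of the work surface, level with it; the furniture and walls round the work are solid. World frame = base frame: x ahead of the robot, y to its left, z up, the work surface at z = 0. Lengths are in m, angles in rad, forces in N, time in s.
With the tool pointing down it reaches from about 0.4 to 0.85 m from the base axis. Payload 4.4 kg.
Tool frame: the origin (TCP) lies midway between the tips of the shut fingers; the grasp point (between the pads) lies 19 mm behind it (pinch_z is the distance from the TCP to the grasp point, in m); z points along the fingers, y is the line along which they close (so a half turn about z gives the same grasp; the last joint's range is limited). The gripper opens to 94 mm and grips with 3 to 60 N. Pads are 16 mm wide; open, the fingers measure 119 mm over their backs; the gripper's body (75 mm by 177 mm) begins 78 mm behind the grasp point.
Start: joints at [-1.36, 0.628, 0.038, 1.517, -0.027, 0.996, -0.02], TCP at [0.178, 0.625, 0.179] pointing down, gripper open.
Joint ranges: [-3.06, 3.06], [-0.37, 2.12], [-1.25, 1.32], [0.18, 2.47], [-1.1, 4.24], [0.23, 1.98], [-2.94, 2.94]. Speed limits (rad/s): [2.57, 2.57, 3.14, 3.14, 3.14, 3.14, 3.14].

### API

Orientations are given as a unit quaternion [x, y, z, w].
In Python, from workcell import movep, move_linear, movej, ungrasp, close, dwell, inverse_kinematics, read_camera, camera_model, Unreachable, finish_job, current_time_s, current_joint_positions, current_joint_velocities, current_effort, current_tcp_pos, current_ee_rot, current_ft_force, current_ft_torque, current_width, current_grip_force, pinch_z gives the robot as it stands. The module is installed in compiled form; this text tells all that it offers. Calls block until the motion is done:
- movep(position, orientation): joint-space move of the TCP to a pose.
- move_linear(position, orientation=None, velocity=0.15): straight line of the TCP; orientation=None keeps the orientation; velocity is the mean speed in m/s.
- movej(angles): joint-space move.
- ungrasp() and close(grasp_force=None): open the fingers fully, or close them until they stop; grasp_force is the grip in N (None keeps the last).
- dwell(seconds).
- inverse_kinematics(position, orientation): joint angles nearest the present ones, or None.
- read_camera(name): name is "scene" or "top"; returns (picture, depth): 384x512x3 uint8, blue, green, red; 384x512 float32, m along the optical axis (not along the pixel's ray), 0 where there is no reading.
- camera_model(name): a dict with "mtx" (3x3 intrinsics, pixels), "R" (3x3) and "t" (3): a world point X has camera coordinates R X + t. Camera axes: x right, y down, z forward; pixel columns grow to the right and rows downward; lengths in m; the calibration is good to about 2 mm. A picture is of the moment at which its call begins. camera_model takes no time and is no camera call.
A pose or a line that the arm cannot do raises Unreachable and nothing moves.
- finish_job(): hands the job in; it is judged then, once.
Readings, each from a call of its own:
- current_time_s(): time.
- current_joint_positions(): joint angles.
- current_joint_velocities(): joint speeds.
- current_effort(): joint torques, N m.
- current_tcp_pos(): TCP position.
- current_ee_rot(): TCP orientation.
- current_ft_force(): force on the tool from outside, world axes, zero at the start.
- current_ft_torque(): the same for the moment, N m.
- current_width(): finger opening in m.
- current_grip_force(): force on a finger pad.
Only numpy, scipy, OpenCV 4.12 (cv2) and the standard library are available. Lean on these libraries where they do the work, as an engineer would, in place of code of your own. Each camera call takes 0.05 s, during which the arm holds its last target. There are 200 camera calls.

### The job

Take the small guard door out of the wooden rack, in which it leans, and hang it upright on the belt drive: gently lower both its hinge knuckles at once over the two upright hinge pins until they are fully home, and only then let go, so that the door does not drop. Leave the door shut across the front of the pulleys, close to the rubber bumpers of the post opposite the hinge, and do not push the loose piston, bearing and nut about.

Things in the scene. Friction and masses are not known exactly. Their poses are not given: they have to be found in the camera images.
- door: Guard door, loose, 0.3 kg: aluminium frame 140 mm wide (y), 150 high (z), 12 thick (x) round a louvred steel sheet. Origin: middle of its lower edge. z runs up the door, y along its width to the edge with the hinge knuckles (left as seen from outside), -x is its outer face. At first it leans in the rack, top away from the robot, 0.45 rad from vertical; lift it out along its own z.
- door_grip (a point): Grip point in the door's top rail (42 mm high, 12 mm thick, plain on both faces: pinch it across the thickness), 18 mm below the top edge, mid-width, mid-thickness. Axes of the door. From here the lower knuckle's mouth is at y +83, z -112 mm, the upper's at y +83, z -27 mm, the lower edge at z -132 mm.
- knuckle_low (a point): Centre of the open mouth (lower end) of the door's lower hinge knuckle; axes of the door. Each knuckle is a steel tube beside the door's +y edge, 21 mm outside, 14 mm bore, 34 mm tall, closed at the top; the bore is 30 mm deep.
- knuckle_high (a point): The same for the upper knuckle, 85 mm above the lower one along the door's z.
- door_edge (a point): Point on the door's free edge (away from the knuckles), half-way up, mid-thickness; axes of the door; 153 mm from the knuckles' line.
- machine: Belt drive, fixed: grey bed 190 x 240 x 12 mm, back plate 142 mm high, two pulleys 50 mm behind the door. Origin on the table under the bed's centre; z up, -x its open front (robot's side). Front left (+y): hinge column 163 mm high, its face 18 mm behind the pin axis. When hung and shut, the door has the machine's axes, lower edge 30 mm, top 180 mm above the table.
- pin_low (a point): Foot of the lower hinge pin: centre of the flat shoulder on which the lower knuckle comes to rest, 50 mm above the table; axes of the machine. The pins point straight up, 10.4 mm diameter, 22 mm tall, the last 8 mm a cone to 4 mm. The lug under each shoulder is 10 mm thick and 18 mm wide.
- pin_high (a point): The same for the upper pin, straight above, shoulder 135 mm above the table. Its lug overhangs the lower knuckle's place: bring the door in level from the front, knuckle mouths just above the pin tips (25 to 35 mm over the shoulders), then lower it.
- bumper (a point): Where, seen from above, point door_edge stands when the hung door is shut; axes of the machine, 105 mm above the table. Near it the bumper post, 138 mm high, 20 mm thick, with two rubber bumpers 3 mm behind the shut door's back, 133 mm from the hinge line.
- rack: Wooden rack, fixed: base 170 mm wide, 10 high, from x -30 to +100 mm; two sloping struts, 90 mm apart, behind the door on the far side, ending 84 mm up along the door; a lip 29 mm high before its lower edge, on the robot's side. Origin on the table below the door's lower edge; z up; the door leans to +x.
- piston: Loose engine piston standing on the table, 63 mm diameter, 58 mm high; origin under its centre. Bystander.
- bearing: Loose ball bearing lying flat, 52 mm diameter, 15 mm high; origin under its centre. Bystander.
- nut: Loose hexagonal hub nut, 40 mm, 19 mm high; origin under its centre. Bystander.

How it is judged:
On the way:
1. the door, still held by the fingers, is lowered on both pins to within 8 mm of its shoulders (contact force between the fingers and door above 1 N and horizontal distance between knuckle_low and pin_low below 0.006 m and horizontal distance between knuckle_high and pin_high below 0.006 m and z of knuckle_low in the frame of machine below 0.058 m and z of knuckle_high in the frame of machine below 0.143 m), for 0.1 s.
At the end, for the whole second after the job is handed in: Both knuckle mouths are within 5 mm of their pin's axis and within 4 mm of the height of its shoulder, the door's free edge is within 30 mm (seen from above) of its shut place, and the door is at rest (horizontal distance between knuckle_low and pin_low below 0.005 m and z of knuckle_low in the frame of machine between 0.046 and 0.054 m and horizontal distance between knuckle_high and pin_high below 0.005 m and z of knuckle_high in the frame of machine between 0.131 and 0.139 m and horizontal distance between door_edge and bumper below 0.03 m and linear speed of door below 0.02 m/s); the robot touches nothing.
It fails at once if the door strikes or is pressed on the belt drive with more than 50 N (contact force between door and machine above 50 N).
It fails at once if the piston is pushed more than 30 mm (distance of piston from where it was at the start of the episode above 0.03 m).
It fails at once if the bearing is pushed more than 30 mm (distance of bearing from where it was at the start of the episode above 0.03 m).
It fails at once if the nut is pushed more than 30 mm (distance of nut from where it was at the start of the episode above 0.03 m).
It also fails if it takes over 48 s, if anything falls off the work surface, if the arm or the gripper's body presses on something with over 40 N, if the wrist force passes 120 N, or if a joint passes its speed limit or range.

## Working session

There is one attempt and no reset: what is moved stays moved. The work goes in short steps, each a Python script; the robot and the scene stay as the last script left them, time stands still between calls to the robot, and variables do not carry over. Pictures are saved under pics/ and viewed, at most 10 in all, crops included, and the job is handed in when it is done.

```bash
ls; mkdir -p pics; python3 - <<'E'
from workcell import *
import numpy as np, cv2
for n in("scene","top"):
    p,d=read_camera(n); cv2.imwrite(f"pics/{n}0.png",p); np.savez(f"{n}0.npz",p=p,d=d)
    m=camera_model(n); print(n,np.round(m["mtx"],1).tolist(),np.round(m["R"],4).tolist(),np.round(m["t"],4).tolist(), "pos",-m["R"].T@m["t"])
print(current_time_s(),pinch_z() if callable(pinch_z) else pinch_z,current_ee_rot())
E
```

```text
pics
scene [[490.0, 0.0, 260.3], [0.0, 490.0, 188.2], [0.0, 0.0, 1.0]] [[0.846, -0.533, -0.0132], [-0.246, -0.3683, -0.8966], [0.473, 0.7618, -0.4427]] [-0.3639, 0.294, 0.7106] pos [ 0.0439895 -0.6269778  0.5733795]
top [[441.0, 0.0, 258.5], [0.0, 441.0, 187.9], [0.0, 0.0, 1.0]] [[0.008, -0.9998, -0.0169], [-0.992, -0.0058, -0.1259], [0.1258, 0.0178, -0.9919]] [0.1642, 0.5502, 0.9672] pos [0.42283237 0.15019221 1.03146598]
0.1 0.0188 [ 1.37929683e-01  9.90441695e-01 -8.02785967e-04 -8.16525206e-05]
```

View pics/scene0.png

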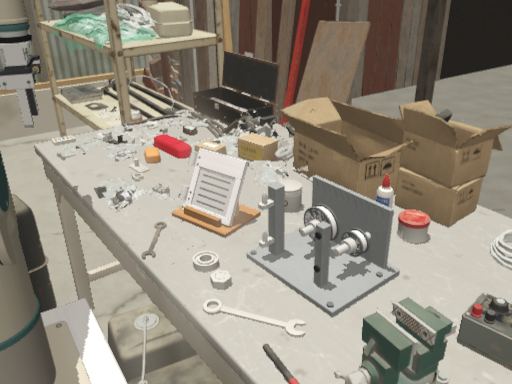

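View pics/top0.png

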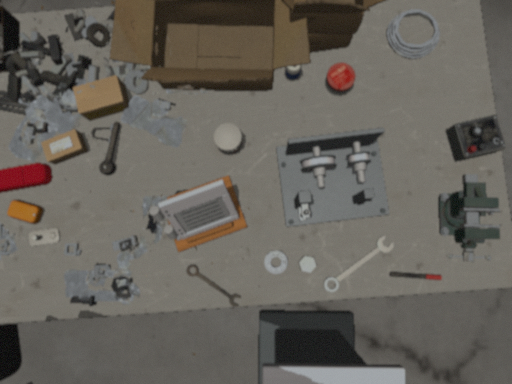

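The scene view shows the door leaning in the rack at about (217,187), with the machine at (320,250). In the top view the door is at (200,210), the bed at (333,178), the piston at (228,137), the bearing at (276,262) and the nut at (307,264). I'll zoom in on both.

```bash
cat > h.py <<'E'
import numpy as np, cv2
from workcell import *
def P(n,u,v,d):
    m=camera_model(n); K=m["mtx"]; c=np.stack([(u-K[0,2])/K[0,0]*d,(v-K[1,2])/K[1,1]*d,d],-1)
    return (c-m["t"])@m["R"]
def ray(n,u,v):
    m=camera_model(n); o=-m["R"].T@m["t"]; r=np.linalg.inv(m["mtx"])@[u,v,1.]@m["R"]; return o,r/np.linalg.norm(r)
def plane(n,u,v,z):
    o,r=ray(n,u,v); return o+r*(z-o[2])/r[2]
def tri(uv1,uv2):   # scene, top
    o1,r1=ray("scene",*uv1); o2,r2=ray("top",*uv2)
    s=np.linalg.lstsq(np.stack([r1,-r2],1),o2-o1,rcond=None)[0]
    a,b=o1+s[0]*r1,o2+s[1]*r2; return (a+b)/2,np.linalg.norm(a-b)
def proj(n,X):
    m=camera_model(n); c=m["mtx"]@(m["R"]@np.asarray(X)+m["t"]); return c[:2]/c[2]
def cloud(n,p,d):
    v,u=np.mgrid[:384,:512]; return P(n,u,v,d)
E
python3 - <<'E'
from h import *
s=np.load("scene0.npz");t=np.load("top0.npz")
cv2.imwrite("pics/c1.png",cv2.resize(s["p"][140:310,165:400],None,fx=3.4,fy=3.4,interpolation=cv2.INTER_CUBIC))
cv2.imwrite("pics/c2.png",cv2.resize(np.clip(t["p"][120:280,150:400]*1.5,0,255).astype(np.uint8),None,fx=3.2,fy=3.2,interpolation=cv2.INTER_CUBIC))
# table height & machine bed by depth
C=cloud("top",t["p"],t["d"])
for n,(u,v) in dict(table=(260,230),bed=(300,165),bed2=(370,180),piston=(228,135),bear=(276,262),nut=(307,264),door=(205,190)).items(): print(n,np.round(C[v,u],4),t["p"][v,u])
C=cloud("scene",s["p"],s["d"])
for n,(u,v) in dict(table=(290,330),bed=(300,270),railtop=(222,160),low=(215,210)).items(): print(n,np.round(C[v,u],4),s["p"][v,u])
E
```

```text
table [ 0.4549  0.1646 -0.0033] [107 114 119]
bed [0.6072 0.0716 0.0098] [105 107 104]
bed2 [ 0.5724 -0.091   0.0103] [111 113 110]
piston [0.6656 0.2374 0.0619] [138 148 152]
bear [ 0.3814  0.127  -0.0029] [109 117 121]
nut [0.3784 0.0572 0.0168] [160 166 161]
door [0.5297 0.2741 0.1498] [143 142 142]
table [ 0.4093 -0.1249  0.0067] [227 239 245]
bed [ 0.5185 -0.0041  0.0108] [194 198 197]
railtop [0.5144 0.2941 0.1376] [218 225 231]
low [0.4745 0.2641 0.0336] [189 197 202]
```

View pics/c1.png

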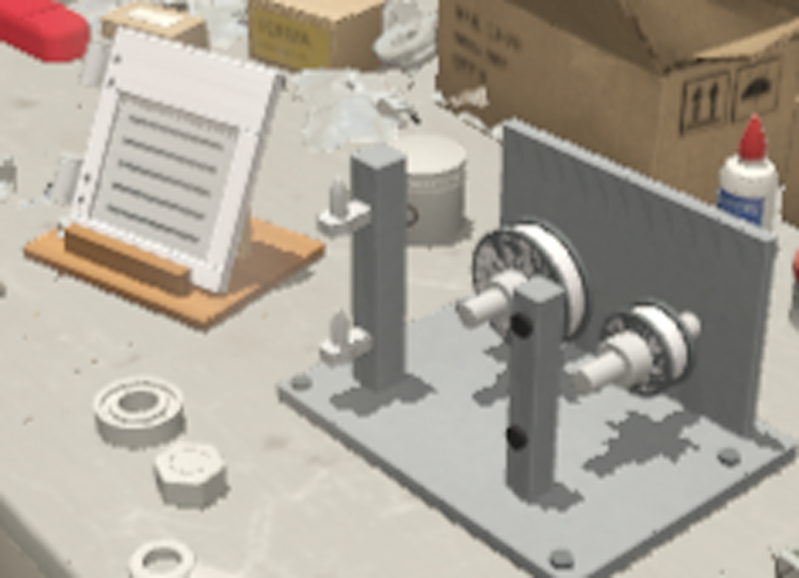

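View pics/c2.png

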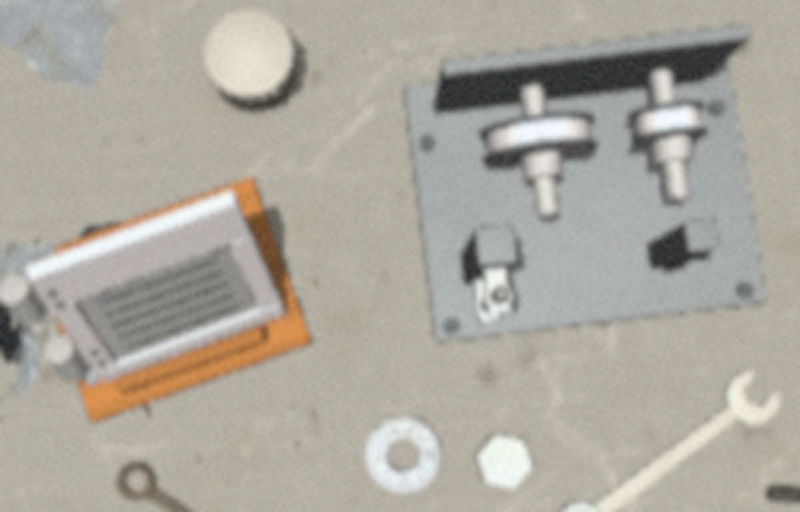

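Both crops are clear. The upper pin tip is at scene crop (338,182) and the lower at (338,318). In the top crop the lug is at (497,295), and the door's bright top edge runs from (28,270) to (235,195). Next I'll measure the door plane, the bed rectangle and the pins.

```bash
python3 - <<'E'
from h import *
S=np.load("scene0.npz");T=np.load("top0.npz")
CS=cloud("scene",S["p"],S["d"]);CT=cloud("top",T["p"],T["d"])
rng=np.random.default_rng(0)
for n,C,D in(("scene",CS,S),("top",CT,T)):
    tb=C[(abs(C[...,0]-.45)<.02)&(abs(C[...,1]-.02)<.03)&(D["d"]>0)]; print(n,"table z",np.median(tb[:,2]),tb[:,2].std())
    M=(C[...,0]>.42)&(C[...,0]<.62)&(C[...,1]>.18)&(C[...,1]<.38)&(C[...,2]>.04)&(C[...,2]<.2)&(D["d"]>0)
    X=C[M]; best=None
    for _ in range(500):
        a=X[rng.choice(len(X),3)]; nn=np.cross(a[1]-a[0],a[2]-a[0]); l=np.linalg.norm(nn)
        if l<1e-5: continue
        nn/=l; i=abs((X-a[0])@nn)<.004
        if best is None or i.sum()>best.sum(): best=i
    c=X[best].mean(0); u,s,vt=np.linalg.svd(X[best]-c); nn=vt[2]*np.sign(vt[2][2]); 
    print(n,"plane",c,nn,"tilt",np.arcsin(nn[2]),"yaw",np.arctan2(-nn[1],-nn[0]),best.sum(),len(X),((X[best]-c)@nn).std())
    yaw=np.arctan2(-nn[1],-nn[0])
    ey=np.array([-np.sin(yaw),np.cos(yaw),0]); ez=np.cross(-nn,ey)
    q=X[best]-c; r=cv2.minAreaRect(np.stack([q@ey,q@ez],1).astype(np.float32)); print(r, np.percentile(q@ey,[1,99]),np.percentile(q@ez,[1,99]))
# bed: bright-grey pixels between table & bed by depth is weak -> colour (bed is neutral grey, table is warm)
p=T["p"].astype(int); b,g,r=p[...,0],p[...,1],p[...,2]
m=((r-b)<4); m[:125]=0;m[245:]=0;m[:,:265]=0;m[:,400:]=0
m=cv2.morphologyEx(m.astype(np.uint8),cv2.MORPH_OPEN,np.ones((3,3)));m=cv2.morphologyEx(m,cv2.MORPH_CLOSE,np.ones((9,9)))
cs,_=cv2.findContours(m,0,2); c=max(cs,key=cv2.contourArea)
W=np.array([plane("top",*q[0],.012)[:2] for q in c]); rect=cv2.minAreaRect((W*1000).astype(np.float32)); print("bed",rect,cv2.boxPoints(rect).round(1).tolist(),cv2.contourArea(c))
s=lambda x,y:((x+.5)/3.4-.5+165,(y+.5)/3.4-.5+140)
for nme,z,(x,y) in(("hi",.157,(338,182)),("lo",.072,(338,317))): print(nme,plane("scene",*s(x,y),z))
t=lambda x,y:((x+.5)/3.2-.5+150,(y+.5)/3.2-.5+120)
print(plane("top",*t(497,295),.157), tri(s(338,182),t(497,295)))
vis=np.zeros((300,800,3),np.uint8)
a=cv2.resize(S["p"][180:255,250:290],None,fx=8,fy=8,interpolation=cv2.INTER_CUBIC); bb=cv2.resize(np.clip(T["p"][185:225,290:325]*1.4,0,255).astype(np.uint8),None,fx=12,fy=12,interpolation=cv2.INTER_CUBIC)
v=np.zeros((600,320+420,3),np.uint8);v[:600,:320]=a;v[:480,320:]=bb;cv2.imwrite("pics/pin.png",v)
E
```

```text
scene table z -0.00034139255258790874 0.0018902854162638867
scene plane [0.49484578 0.29355773 0.09491518] [-0.84646681 -0.32815043  0.4192985 ] tilt 0.4326724789061605 yaw 0.36983274227269775 2474 2826 0.0019000536795326288
((0.008802413940429688, -0.001353718340396881), (0.16432517766952515, 0.12116686999797821), 0.1548924744129181) [-0.0708736   0.07810549] [-0.0597332   0.05808089]
top table z 1.519338169922717e-05 0.0017501496714402763
top plane [0.49757778 0.2984471  0.10021812] [-0.84608115 -0.32772759  0.42040613] tilt 0.4338928783861527 yaw 0.36955187225626446 2204 2576 0.001755195562481103
((0.006637550890445709, -0.005552377551794052), (0.16190564632415771, 0.12459462136030197), 0.11817960441112518) [-0.07326885  0.07887183] [-0.06515728  0.0553801 ]
bed ((580.7728881835938, -9.286483764648438), (205.22360229492188, 256.68389892578125), 7.161535739898682) [[463.0, 105.30000305175781], [495.0, -149.39999389648438], [698.5999755859375, -123.80000305175781], [666.5999755859375, 130.8000030517578]] 8679.5
hi [0.48356101 0.06760487 0.157     ]
lo [0.48094137 0.06504664 0.072     ]
[0.48644394 0.07347682 0.157     ] (array([0.48683488, 0.07310368, 0.15373617]), np.float64(0.0003507538095280412))
```

View pics/pin.png

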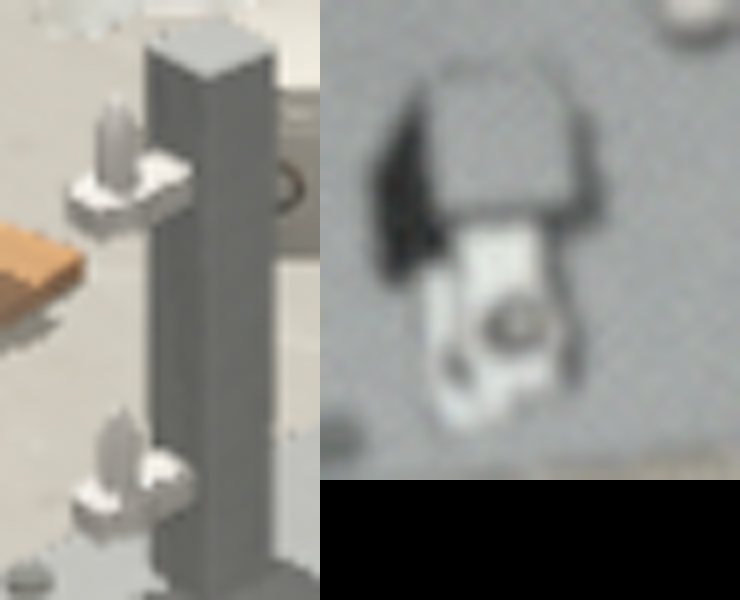

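Pin picture: in the scene view the upper tip is at (264.7,192.1) and the lower at (265.4,231.5). In the top view the upper pin circle is at (306.2,212.0). Next is a zoom of the door's top rail in both views.

```bash
python3 - <<'E'
from h import *
print("hi scene z.157",plane("scene",264.7,192.1,.157),"lo scene .072",plane("scene",265.4,231.5,.072),"top .147",plane("top",306.2,212.0,.147), "lo top", plane("top",301.4,215.8,.064))
print(tri((264.7,192.6),(306.5,211.6)))
t=lambda x,y:((x+.5)/3.2-.5+150,(y+.5)/3.2-.5+120)
q=[plane("top",*t(*a),.012)[:2] for a in((404,87),(437,341),(763,300))]
print(np.array(q)); e=q[1]-q[2]; print("front len",np.linalg.norm(e),"yaw",np.arctan2(-e[0],e[1])); e=q[0]-q[1]; print("side",np.linalg.norm(e),np.arctan2(e[1],e[0]))
s=lambda x,y:((x+.5)/3.4-.5+165,(y+.5)/3.4-.5+140)
q=[plane("scene",*s(*a),.012)[:2] for a in((280,388),(562,577),(796,450))]
print(np.array(q));e=q[0]-q[1];print("front yaw",np.linalg.norm(e),np.arctan2(-e[0],e[1]));e=q[2]-q[1];print(np.linalg.norm(e),np.arctan2(e[1],e[0]))
S=np.load("scene0.npz")["p"];T=np.load("top0.npz")["p"]
a=cv2.resize(S[140:235,175:255],None,fx=5,fy=5,interpolation=cv2.INTER_CUBIC)
b=cv2.resize(np.clip(T[170:250,145:245]*1.3,0,255).astype(np.uint8),None,fx=4,fy=4,interpolation=cv2.INTER_CUBIC)
v=np.zeros((475,800,3),np.uint8);v[:,:400]=a;v[:320,400:]=b;cv2.imwrite("pics/door.png",v)
E
```

```text
hi scene z.157 [0.48699257 0.07072179 0.157     ] lo scene .072 [0.48591808 0.06794811 0.072     ] top .147 [0.48687456 0.07013745 0.147     ] lo top [0.48447992 0.07316757 0.064     ]
(array([0.48691737, 0.07041773, 0.15610723]), np.float64(0.00021998358619480476))
[[ 0.64990102  0.12833608]
 [ 0.46355903  0.10403273]
 [ 0.49468802 -0.13026937]]
front len 0.2363609281131117 yaw 0.13208479823517943
side 0.18792016947185133 0.12969130727001385
[[ 0.46052164  0.09870231]
 [ 0.49268261 -0.12571979]
 [ 0.67119235 -0.11394214]]
front yaw 0.22671480956842865 0.14233662390623167
0.17889784487496657 0.06588212317636669
```

View pics/door.png

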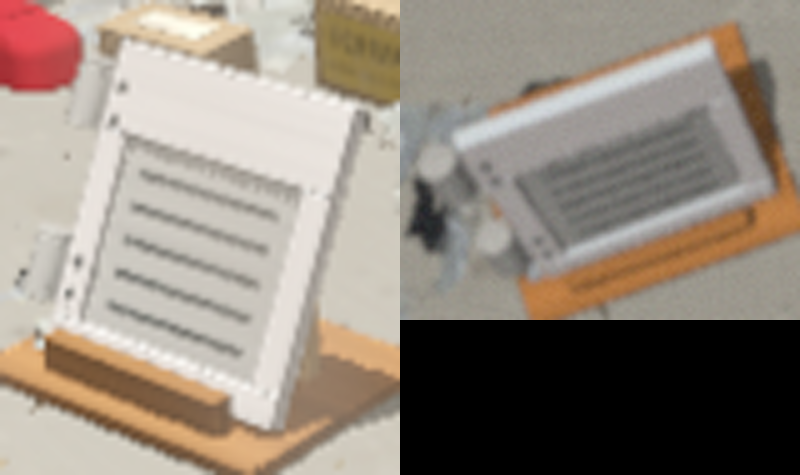

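The door's outer top corners are at panel (122,43) and (353,105) in the scene, and at (462,152) and (720,57) in the top panel. I'll triangulate them, then compute the door pose and grasp reachability.

```bash
python3 - <<'E'
from h import *
from scipy.spatial.transform import Rotation as R
sl=lambda x,y:((x+.5)/5-.5+175,(y+.5)/5-.5+140); tl=lambda x,y:((x-400+.5)/4-.5+145,(y+.5)/4-.5+170)
L,e1=tri(sl(122,43),tl(462,152)); Rr,e2=tri(sl(353,105),tl(720,57)); print(L,e1,Rr,e2,np.linalg.norm(L-Rr),"yaw",np.arctan2(-(L-Rr)[0],(L-Rr)[1]))
BL,e3=tri(sl(278,428),tl(777,188)); print("bottom right",BL,e3,np.linalg.norm(BL-Rr), "lean",np.arccos((Rr-BL)[2]/np.linalg.norm(Rr-BL)))
pc=np.array([.4962,.296,.0976]); n=np.array([-.8463,-.3279,.4199])
for nm,a,k in(("scene",sl(122,43),0),("scene",sl(353,105),1),("top",tl(462,152),0),("top",tl(720,57),1)):
    o,r=ray(nm,*a); X=o+r*((pc-o)@n)/(r@n); print(nm,k,X)
E
```

```text
[0.49261422 0.36456285 0.14822452] 0.0022147174458401657 [0.54182702 0.2348006  0.15062386] 0.0011382657799640418 0.13880164632359462 yaw 0.36249462967353907
bottom right [0.48489977 0.21316144 0.0149762 ] 0.0004447326362065576 0.14869180318370104 lean 0.42199426573016574
scene 0 [0.4928887  0.36786215 0.1470433 ]
scene 1 [0.54360465 0.239017   0.14864508]
top 0 [0.49377329 0.36456578 0.14625206]
top 1 [0.54314215 0.23510774 0.14466019]
```

```bash
cat >> h.py <<'E'
from scipy.spatial.transform import Rotation as R
YM=.131; PIN=np.array([.4868,.0703])
def RD(yaw,lean=0): return R.from_euler("ZY",[yaw,lean])       # door axes
def tool(rd,sg):   # tool z=-door z, tool y = sg*door x
    A=rd.as_matrix(); z=-A[:,2]; y=sg*A[:,0]; return R.from_matrix(np.stack([np.cross(y,z),y,z],1))
DEP=.018           # grasp below top edge
def pose(grip,rd,sg):  # grip = door_grip position (18 mm below top)
    A=rd.as_matrix(); z=A[:,2]; g=np.asarray(grip)+z*(.018-DEP); return (g-z*pinch_z()),tool(rd,sg).as_quat()
def hung(h,back=0,pin=PIN,yaw=YM): # grip for knuckles h over shoulders, back m before pins
    A=RD(yaw).as_matrix(); return np.array([*pin,.05+h+.112])-A[:,1]*.083-A[:,0]*back
def lean():
    rd=RD(.367,.45); A=rd.as_matrix(); return np.array([.5179,.3003,.148])+A[:,0]*.006-A[:,2]*.018, rd
E
python3 - <<'E'
from h import *
T=np.load("top0.npz"); C=cloud("top",T["p"],T["d"])
A=RD(YM).as_matrix(); q=(C-np.array([*hung(0)]))@A
m=(q[...,0]>.02)&(q[...,0]<.075)&(abs(q[...,1])<.02); print("max z behind grip",np.sort(C[m][:,2])[-5:])
g,rd=lean(); z=rd.as_matrix()[:,2]; print(g)
pz=pinch_z() if callable(pinch_z) else 0
for sg in(1,-1):
    L=[(g+z*.12,rd),(g,rd),([.42,.27,.30],RD(.25)),(hung(.03,.08),RD(YM)),(hung(.03),RD(YM)),(hung(0),RD(YM))]
    for a,b in L:
        j=inverse_kinematics(*[list(v) for v in pose(a,b,sg)]); print(sg,None if j is None else np.round(j,2))
E
```

```text
max z behind grip [0.01701798 0.01718543 0.01782698 0.0181968  0.01878941]
[0.5156349  0.29942926 0.12918216]Traceback (most recent call last):
  File "<stdin>", line 10, in <module>
  File "h.py", line 25, in pose
    A=rd.as_matrix(); z=A[:,2]; g=np.asarray(grip)+z*(.018-DEP); return (g-z*pinch_z()),tool(rd,sg).as_quat()
                                                                             ~~~~~~~^^
TypeError: 'float' object is not callable
```

```bash
sed -i 's/pinch_z()/pinch_z/' h.py; python3 - <<'E'
from h import *
T=np.load("top0.npz"); C=cloud("top",T["p"],T["d"])
q=(C-hung(0))@RD(YM).as_matrix()
for w in(.02,.035,.05):
    m=(q[...,0]>.0)&(q[...,0]<.1)&(abs(q[...,1])<w); print(w,np.sort(C[m][:,2])[-3:])
g,rd=lean(); z=rd.as_matrix()[:,2]
for sg in(1,-1):
    L=[(g+z*.12,rd),(g,rd),([.42,.27,.30],RD(.25)),(hung(.03,.08),RD(YM)),(hung(.03),RD(YM)),(hung(0),RD(YM))]
    for a,b in L:
        j=inverse_kinematics(*[list(v) for v in pose(a,b,sg)]); print(sg,None if j is None else np.round(j,2))
E
```

```text
0.02 [0.10090629 0.10500898 0.10571036]
0.035 [0.10623665 0.10751034 0.10880748]
0.05 [0.13996107 0.14063986 0.1415187 ]
1 [-0.6   0.92  0.23  0.91 -0.21  1.77 -0.05]
1 [-0.63  0.92  0.22  1.24 -0.22  1.45 -0.01]
1 [-0.92  0.32  0.39  1.79 -0.14  1.06 -0.23]
1 [-0.43  0.36  0.56  2.14 -0.28  0.72  0.44]
1 [-0.35  0.45  0.45  1.95 -0.27  0.8   0.38]
1 [-0.31  0.49  0.41  1.98 -0.29  0.72  0.4 ]
-1 [-0.3   0.97 -0.63  0.9   0.33  1.81  2.72]
-1 [-0.23  0.98 -0.66  1.23  0.37  1.52  2.64]
-1 [-0.3   0.33 -0.45  1.77  0.16  1.08  2.59]
-1 [-0.78  0.55  1.15  2.15 -0.67  0.87 -2.23]
-1 [-0.73  0.68  1.15  1.96 -0.75  1.01 -2.24]
-1 [-0.72  0.74  1.15  1.99 -0.84  0.98 -2.16]
```

```bash
python3 - <<'E'
from h import *
g,rd=lean(); z=rd.as_matrix()[:,2]
p,q=pose(g+z*.12,rd,1); movep(list(p),list(q))
p,q=pose(g,rd,1); move_linear(list(p),list(q),velocity=.1)
print("ft",current_ft_force(),current_width(),current_time_s())
pc,d=read_camera("scene"); pt,d=read_camera("top")
v=np.zeros((400,800,3),np.uint8); v[:,:400]=cv2.resize(pc[130:230,175:275],(400,400)); v[:,400:]=cv2.resize(pt[160:260,145:245],(400,400)); cv2.imwrite("pics/grasp.png",v)
E
```

```text
ft [-0.83021874 -0.94187145 -0.13557157] 0.094206437219186 3.2667
```

View pics/grasp.png

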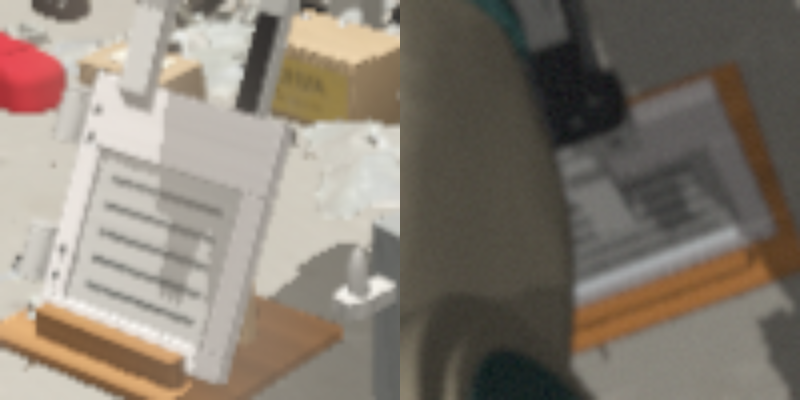

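The fingers straddle the rail, the near one at panel (140,95) and the far one behind the door. I'll close, lift and carry the door to the pose in front of the machine.

```bash
python3 - <<'E'
from h import *
g,rd=lean(); z=rd.as_matrix()[:,2]
close(45); print("w",current_width(),current_grip_force(),"ft",current_ft_force())
p,q=pose(g+z*.02,rd,1); move_linear(list(p),list(q),velocity=.06); print("ft",current_ft_force(),current_width())
p,q=pose(g+z*.13,rd,1); move_linear(list(p),list(q),velocity=.12); print("ft",current_ft_force())
p,q=pose([.42,.27,.30],RD(.25),1); move_linear(list(p),list(q),velocity=.12)
p,q=pose(hung(.04,.08),RD(YM),1); move_linear(list(p),list(q),velocity=.15)
dwell(.3)
print(current_width(),current_grip_force(),current_ft_force(),current_ft_torque(),current_time_s(),current_tcp_pos()-p)
a,d1=read_camera("scene"); b,d2=read_camera("top"); np.savez("s1.npz",a=a,b=b,d1=d1,d2=d2)
v=np.zeros((600,800,3),np.uint8); v[:,:400]=cv2.resize(a[140:290,190:290],(400,600),interpolation=2); v[:400,400:]=cv2.resize(b[160:260,270:370],(400,400),interpolation=2); cv2.imwrite("pics/app.png",v)
E
```

```text
w 0.011477414765079144 44.99438166618347 ft [ 0.1312682  -0.06761699  0.08783664]
ft [-1.34310111 -0.23025241 -2.46481951] 0.011588361569332297
ft [-0.86939372 -0.33745657 -3.54609161]
0.011656534316194412 44.971724152565 [ 0.66604743 -0.47521385 -4.32832166] [-0.12077887  0.06028221 -0.01584964] 10.1167 [4.06314273e-05 1.94458747e-04 2.08969010e-05]
```

View pics/app.png

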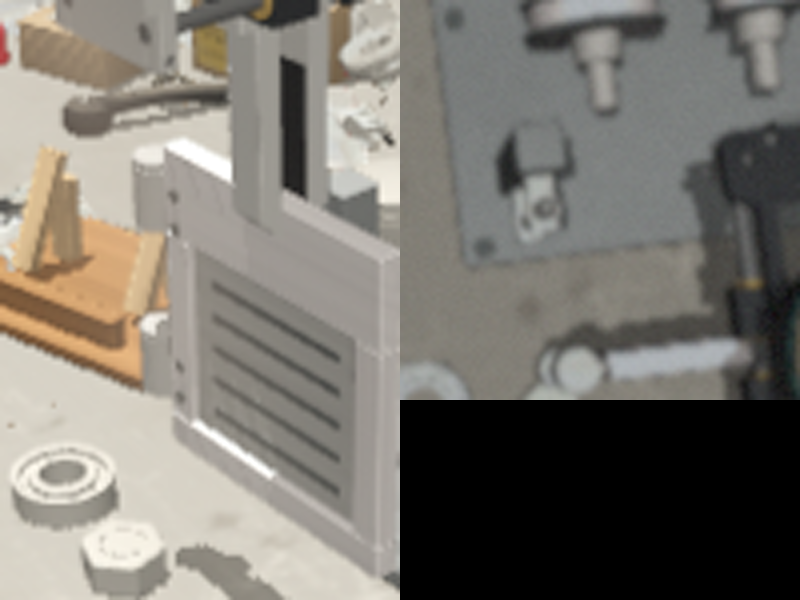

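The door hangs upright. The upper knuckle top is at top panel (579,368) and scene panel (150,155), and the lower knuckle top at scene panel (156,320). I'll compare these with the expected positions.

```bash
python3 - <<'E'
from h import *
A=RD(YM).as_matrix()
K=np.array([*PIN,0])-A[:,0]*.08
tp=((579-400+.5)/4-.5+270,(368.5)/4-.5+160); sc=((150.5)/4-.5+190,155.5/4-.5+140)
print("exp",K); print("top@.209",plane("top",*tp,.209)," scene@.209",plane("scene",*sc,.209),tri(sc,tp))
# predicted panel pixels
for nm,z in(("hi top",.209),("hi mouth",.175),("lo top",.124),("lo mouth",.090)):
    s=proj("scene",[K[0],K[1],z]);t=proj("top",[K[0],K[1],z]); print(nm,(s-[190,140])*4,(t-[270,160])*4+[400,0])
G=hung(.04,.08)
for nm,y,x,dz in(("TL outer",.07,-.006,.018),("TR outer",-.07,-.006,.018),("TR inner",-.07,.006,.018),("BR outer",-.07,-.006,-.132),("BL outer",.07,-.006,-.132)):
    X=G+A@[x,y,dz]; print(nm,(proj("scene",X)-[190,140])*4,(proj("top",X)-[270,160])*4+[400,0])
# door plane from scene depth
s=np.load("s1.npz"); C=cloud("scene",s["a"],s["d1"]); q=(C-G)@A
m=(abs(q[...,0]+.006)<.015)&(abs(q[...,1])<.065)&(q[...,2]<.015)&(q[...,2]>-.035)&(s["d1"]>0)
m2=(abs(q[...,0]+.006)<.015)&(abs(q[...,1])<.065)&(q[...,2]<-.115)&(q[...,2]>-.13)&(s["d1"]>0)
M=m|m2; c=np.linalg.lstsq(np.c_[np.ones(M.sum()),q[M][:,1:]],q[M][:,0],rcond=None)[0]; print("x=c0+c1*y+c2*z",c,M.sum())
E
```

```text
exp [0.40748546 0.05984995 0.        ]
top@.209 [0.40939901 0.0611207  0.209     ]  scene@.209 [0.40571459 0.06522229 0.209     ] (array([0.40712541, 0.06238686, 0.20997383]), np.float64(0.0051308218075311))
hi top [157.97887462 156.88214507] [580.29843116 370.72136777]
hi mouth [161.11143306 226.06437954] [572.483761   369.31890104]
lo top [165.61252117 325.47045277] [561.86405839 367.41302666]
lo mouth [168.48905238 388.99835222] [555.42588548 366.25759423]
TL outer [163.72727832 147.30999131] [613.23646023 380.91908267]
TR outer [384.66764671 264.50880839] [919.46937649 342.77201004]
TR inner [407.88101115 254.68402356] [915.15663489 316.35019095]
BR outer [380.94700259 584.67906946] [835.57683435 341.63841924]
BL outer [176.60615731 441.7495434 ] [577.35187254 373.80724454]
x=c0+c1*y+c2*z [-0.00603946  0.00212141  0.00560095] 1569
```

```bash
python3 - <<'E'
from h import *
A=RD(YM).as_matrix(); G=hung(.04,.08)
s=np.load("s1.npz")
# intersect each pixel ray with the door's outer plane (x=-6 mm); mask = depth agrees
m=camera_model("scene"); C=cloud("scene",s["a"],s["d1"]); q=(C-G)@A
o=-m["R"].T@m["t"]; ok=(abs(q[...,0]+.006)<.008)&(abs(q[...,1])<.09)&(q[...,2]>-.15)&(q[...,2]<.035)&(s["d1"]>0)
r=C-o; n=A[:,0]; t=((G-.006*n-o)@n)/(r@n); Q=(o+r*t[...,None]-G)@A; Y=Q[...,1];Z=Q[...,2]
def fit(a,b,lo,hi,f,step=.002):
    x=[];y=[]
    for k in np.arange(lo,hi,step):
        w=ok&(a>=k)&(a<k+step)
        if w.sum()>5: x.append(k+step/2); y.append(f(b[w]))
    x,y=np.array(x),np.array(y); g=abs(y-np.median(y))<.006; c=np.polyfit(x[g],y[g],1); print(np.round(c,4),g.sum(),np.round((y[g]-np.polyval(c,x[g])).std(),4))
print("right edge y(z), expect -.070");fit(Z,Y,-.125,.012,np.min)
print("left edge y(z) .07");fit(Z,Y,-.125,-.03,lambda v:np.max(v[v<.082]))
print("bottom z(y) -.132");fit(Y,Z,-.06,.06,np.min)
print("top z(y) .018");fit(Y,Z,-.06,-.02,np.max)
E
```

```text
right edge y(z), expect -.070
[ 0.0101 -0.0748] 69 0.0011
left edge y(z) .07
[-0.0095  0.0707] 27 0.0022
bottom z(y) -.132
[ 0.0075 -0.1298] 48 0.0016
top z(y) .018
[-0.0008  0.0246] 17 0.0008<stdin>:7: RuntimeWarning: divide by zero encountered in divide
<stdin>:7: RuntimeWarning: invalid value encountered in multiply
```

The measured errors are small: x 0, yaw 0.002, y about +1.5 mm and z about +1.5 mm. I'll apply those corrections, go in level, then lower in steps while watching force.

```bash
cat > low.py <<'E'
from h import *
import sys
A=RD(YM).as_matrix()
off=A[:,1]*-.0015
def go(h,back,v):
    p,q=pose(hung(h,back)+off,RD(YM),1); move_linear(list(p),list(q),velocity=v)
go(.031,.08,.05); dwell(.2); f0=current_ft_force()
go(.031,.02,.08); go(.031,0,.03); dwell(.2); print("in",(current_ft_force()-f0)@A,current_time_s())
h=.031
while h>.0:
    h-=.002; go(h,0,.03); dwell(.05); f=(current_ft_force()-f0)@A; print(round(h,4),np.round(f,2),np.round(current_ft_torque(),2))
    if np.linalg.norm(f)>9: break
print(current_time_s(),current_width(),np.array(f0).tolist())
E
python3 low.py
```

```text
in [-0.61844436 -0.17334867 -1.27446179] 12.6667
0.029 [-0.58  0.47  0.08] [-0.08 -0.02  0.03]
0.027 [-1.24  0.87 -0.11] [-0.1   0.03 -0.02]
0.025 [-0.52  0.6  -0.37] [-0.04  0.09 -0.04]
0.023 [-0.26  0.08 -0.76] [-0.07 -0.    0.04]
0.021 [-1.73  0.02 -1.  ] [-0.07  0.05 -0.04]
0.019 [-1.34 -0.18 -0.24] [-0.09  0.03  0.02]
0.017 [-1.33  0.22 -0.04] [-0.15  0.02  0.03]
0.015 [-0.99  0.38 -1.22] [-0.1   0.03 -0.01]
0.013 [-1.87  0.05  0.24] [-0.14  0.05  0.03]
0.011 [-1.87  1.12  1.  ] [-0.1   0.08  0.01]
0.009 [-1.16 -0.16  0.22] [-0.15  0.04 -0.02]
0.007 [-0.49 -0.01 -0.44] [-0.13  0.05 -0.05]
0.005 [-1.73  0.37  0.24] [-0.12  0.05 -0.03]
0.003 [-1.31  0.11 -0.68] [-0.06  0.04  0.  ]
0.001 [-0.15  1.14 -0.65] [-0.12  0.01 -0.04]
-0.001 [-0.22  0.71 -0.08] [-0.14  0.07  0.05]
17.4667 0.011508112862267151 [1.0242071044737855, -0.11684861117944792, -3.405837656839799]
```

Lowering went freely. I'll continue down to contact with the shoulders, then look.

```bash
python3 - <<'E'
from h import *
A=RD(YM).as_matrix(); off=A[:,1]*-.0015; f0=np.array([1.024,-.117,-3.406]); h=-.001
while h>-.008:
    h-=.0007; p,q=pose(hung(h)+off,RD(YM),1); move_linear(list(p),list(q),velocity=.02); dwell(.08)
    f=(np.mean([current_ft_force() for _ in range(3)],0)-f0)@A; print(round(h,4),np.round(f,2))
    if f[2]>4 or np.linalg.norm(f)>9: break
print(current_time_s())
a,d1=read_camera("scene"); b,d2=read_camera("top"); np.savez("s2.npz",a=a,b=b,d1=d1,d2=d2)
v=np.zeros((600,800,3),np.uint8); v[:,:400]=cv2.resize(a[160:310,240:340],(400,600),interpolation=2); v[:400,400:]=cv2.resize(b[160:260,270:370],(400,400),interpolation=2); cv2.imwrite("pics/down.png",v)
E
```

```text
-0.0017 [-1.43 -0.02  0.53]
-0.0024 [-1.23 -1.26  2.65]
-0.0031 [-2.35 -2.29  6.17]
18.4667
```

View pics/down.png

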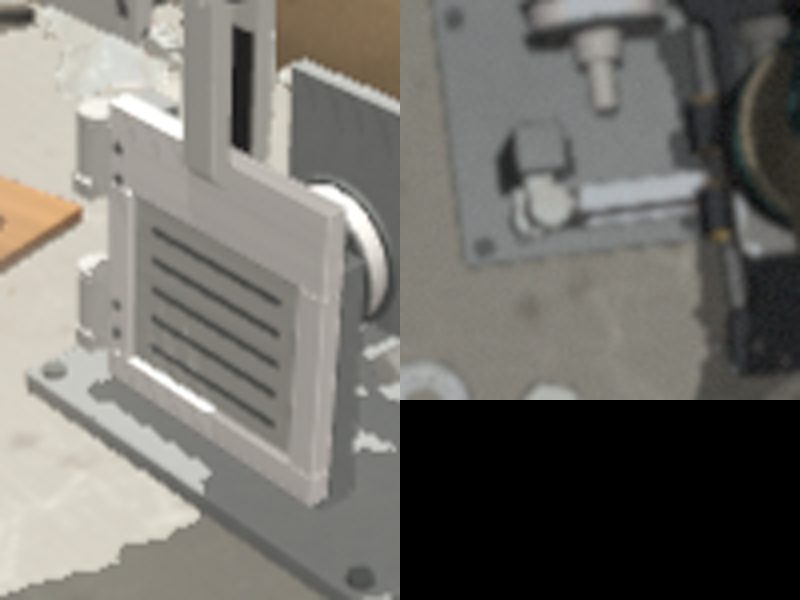

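Contact of about 6 N at the expected height. Both knuckles rest on their lugs at panel (88,190) and (92,345), and the door is across the front. I'll release, retract straight up and check.

```bash
python3 - <<'E'
from h import *
ungrasp(); dwell(.3); p=np.array(current_tcp_pos()); print(p,current_ft_force(),current_width())
move_linear(list(p+[0,0,.16]),velocity=.12); dwell(.4)
print(current_time_s(),current_ft_force())
a,d1=read_camera("scene"); b,d2=read_camera("top")
A=RD(YM).as_matrix(); G=hung(0); C=cloud("scene",a,d1); q=(C-G)@A
M=(abs(q[...,0]+.006)<.03)&(abs(q[...,1])<.065)&(q[...,2]<.015)&(q[...,2]>-.02)&(d1>0)
print("x=c0+c1*y",np.polyfit(q[M][:,1],q[M][:,0],1)[::-1],M.sum())
v=np.zeros((600,800,3),np.uint8); v[:,:400]=cv2.resize(a[160:310,240:340],(400,600),interpolation=2); v[:400,400:]=cv2.resize(b[160:260,270:370],(400,400),interpolation=2); cv2.imwrite("pics/end.png",v)
E
```

```text
[ 0.49784253 -0.01350551  0.14009504] [-0.40837654 -0.16524102 -0.3579032 ] 0.0941563015049779
22.0583 [-0.52535369  0.01870172 -0.53772983]
x=c0+c1*y [-0.00543782 -0.01414549] 1029
```

View pics/end.png

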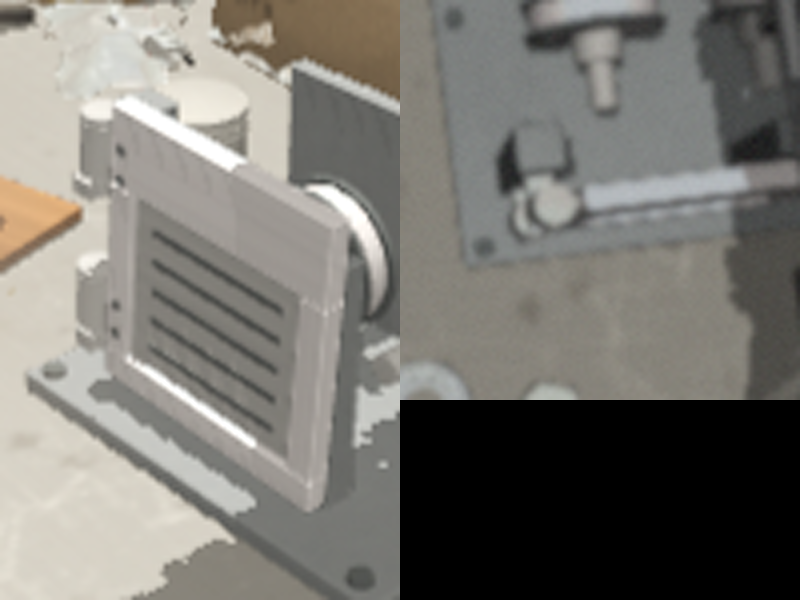

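The door hangs shut on both pins: the knuckles sit on their lugs at panel (90,190) and (92,345), and the measured yaw is within 0.015 rad of shut. The robot is clear, so I'll hand in.

```bash
python3 -c "
from workcell import *
print(finish_job())"
```

```text
the job is handed in; nothing more can be done
None
```

The door hangs on both pins and is shut across the pulleys; I let go only once it rested on the shoulders (about 6 N), and handed the job in at about 22 s of the 48 s, with no verdict returned.

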